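# Clear the packing board and build the dispatch stack

### The job

First free the packing board by hanging every rinsed steel cup mouth-down on the draining rack, one on each peg, pushed on until the cup's floor rests on the peg. Then build one dispatch stack in the middle of the board from the grey case and whichever of the label rolls, gold tin and red bucket are there: widest at the bottom, narrowest on top, each upright and centred on the one below. Leave everything else where it is.

Things in the scene. Friction and masses are not known exactly. Their poses are not given: they have to be found in the camera images.
- board: Fixed packing board, timber with a blue-green sheet, 180 (x) x 280 (y) x 12 mm thick, flat on the table; origin at the centre of its underside, so its top is 12 mm above it. The stack is to stand at its centre.
- rack: Fixed white draining rack: base 120 (x) x 290 (y) x 12 mm with three blue pegs in a row along its y, 95 mm apart, 12 mm thick with round ends. Each peg leans 20 degrees from vertical towards the rack's own -x (the robot's side); its foot is in the base at the rack's x = +30 mm. Origin at the centre of the underside.
- peg0_tip (a point): Top end of draining peg 0 (the one at the rack's -y end), 142 mm above the table.
- peg1_tip (a point): Top end of draining peg 1 (the middle one), 142 mm above the table.
- peg2_tip (a point): Top end of draining peg 2 (the one at the rack's +y end), 142 mm above the table.
- cup_a: Rinsed steel cup, 80 mm high, 56 mm across its closed end widening to 62 mm at the mouth, wall 3.5 mm, 120 g. At first it stands mouth-down on the board. Two or three of the cups are there. Origin at the centre of the mouth; z points from the mouth to the closed end (so upward when mouth-down).
- cup_b: Rinsed steel cup, 80 mm high, 56 mm across its closed end widening to 62 mm at the mouth, wall 3.5 mm, 120 g. At first it stands mouth-down on the board. Two or three of the cups are there. Origin at the centre of the mouth; z points from the mouth to the closed end (so upward when mouth-down).
- cup_c: Rinsed steel cup, 80 mm high, 56 mm across its closed end widening to 62 mm at the mouth, wall 3.5 mm, 120 g. At first it stands mouth-down on the board. Two or three of the cups are there. Origin at the centre of the mouth; z points from the mouth to the closed end (so upward when mouth-down).
- cup_a_in (a point): Centre of the inner floor of cup_a, 5 mm inside the closed end. Hung on a peg, the inner floor rests on the peg's tip.
- cup_b_in (a point): Centre of the inner floor of cup_b, 5 mm inside the closed end. Hung on a peg, the inner floor rests on the peg's tip.
- cup_c_in (a point): Centre of the inner floor of cup_c, 5 mm inside the closed end. Hung on a peg, the inner floor rests on the peg's tip.
- case: Closed grey plastic case, 140 (x) x 190 (y) x 55 mm high, 600 g. In the middle of its flat top is a recess 90 (x) x 46 (y) mm and 43 mm deep, crossed along y by an orange carry bar 14 mm wide and 12 mm high, flush with the top: pinch the bar across x. Origin at the centre of the underside, z up. Always there; the widest item of the stack.
- roll_l: Large white label roll, a ring lying flat: 124 mm outside, hole 58 mm, 45 mm high, 280 g; can be lifted by its 33 mm thick rim. May be absent. Origin at the centre of the underside, z along its axis.
- roll_s: Small white label roll, a ring lying flat: 96 mm outside, hole 44 mm, 40 mm high, 160 g; can be lifted by its 26 mm thick rim. May be absent. Origin at the centre of the underside, z along its axis.
- tin: Closed round gold tin with a pale label, 66 mm diameter, 50 mm high, flat top, 220 g. May be absent. Origin at the centre of the underside, z up.
- bucket: Little red bucket of gold caps, 52 mm across its foot, 64 mm at the rim, 52 mm high to the contents, with a rigid red hoop handle 8 mm thick standing over it in its y-z plane, top at 106 mm; 120 g. Pinch the hoop across x. The narrowest foot, and it can only be on top. May be absent. Origin at the centre of the underside, z up.
- bottle_a: Bystander, to be left where it is: amber glass bottle with a gold cap, 38 mm diameter, 90 mm high. Origin at the centre of the underside.
- bottle_b: Bystander, to be left where it is: amber glass bottle with a gold cap, 38 mm diameter, 90 mm high. Origin at the centre of the underside.
- bottle_c: Bystander, to be left where it is: amber glass bottle with a gold cap, 38 mm diameter, 90 mm high. Origin at the centre of the underside.
- mug: Bystander, to be left where it is: blue mug, 80 mm diameter, 90 mm high. Origin at the centre of the underside.
Things that resemble listed ones, but are neither listed nor needed, are in the scene too. Leave any green look-alike of the roll_s alone.

How it is judged (in metres and radians):
On the way, in this order (a step that is already met when the one before it is completed fails the run):
1. every cup hangs mouth-down on a draining peg, let go ((distance between cup_a_in and peg0_tip below 0.03 m or distance between cup_a_in and peg1_tip below 0.03 m or distance between cup_a_in and peg2_tip below 0.03 m) and angle between each of cup_a, cup_b, cup_c's own z axis and vertical below 0.7 rad and contact force between each of cup_a, cup_b, cup_c and the fingers below 0.3 N and (distance between cup_b_in and peg0_tip below 0.03 m or distance between cup_b_in and peg1_tip below 0.03 m or distance between cup_b_in and peg2_tip below 0.03 m) and (distance between cup_c_in and peg0_tip below 0.03 m or distance between cup_c_in and peg1_tip below 0.03 m or distance between cup_c_in and peg2_tip below 0.03 m)), for 0.2 s.
2. the case lies on the board, centred, with the cups hung (all of step 1 and horizontal distance between case and board below 0.03 m and height (world z) of case below 0.02 m and angle between case's own z axis and vertical below 0.08 rad), for 0.2 s.
At the end, for the whole second after the job is handed in: Each cup mouth-down, inner floor centre within 30 mm of a peg tip. One stack, upward: case, large roll, small roll, tin, bucket (those present), case flat within 30 mm of the board's centre, all centres within 30 mm of one another, each upright within 7 degrees. All at rest, released (all of step 2 and angle between each of roll_l, roll_s, tin, bucket's own z axis and vertical below 0.12 rad and horizontal distance between each of roll_l, roll_s, tin, bucket and case below 0.03 m and z of each of roll_l, roll_s, tin, bucket in the frame of case above 0.049 m and horizontal distance between each of roll_s, tin, bucket and roll_l below 0.03 m and z of each of roll_s, tin, bucket in the frame of roll_l above 0.039 m and horizontal distance between each of tin, bucket and roll_s below 0.03 m and z of each of tin, bucket in the frame of roll_s above 0.034 m and horizontal distance between bucket and tin below 0.03 m and z of bucket in the frame of tin above 0.044 m and linear speed of each of case, roll_l, roll_s, tin, bucket, cup_a, cup_b, cup_c below 0.02 m/s and contact force between each of case, roll_l, roll_s, tin, bucket and the fingers below 0.3 N); the robot touches nothing.
It fails at once if a bystander (bottle or mug) is pushed more than 40 mm from its place (distance of any of bottle_a, bottle_b, bottle_c, mug from where it was at the start of the episode above 0.04 m).
Of cup_a, cup_b, cup_c only 2 to 3 are there at a start; the rules pass over those that are not, and their reading is None.
Of roll_l, roll_s, tin, bucket only 3 to 4 are there at a start; the rules pass over those that are not, and their reading is None.
At some moment in a run one of case, roll_l may be knocked a few centimetres aside while the robot is not near it.
It also fails if it takes over 210 s, if anything falls off the work surface, if the arm or the gripper's body presses on something with over 40 N, if the wrist force passes 120 N, or if a joint passes its speed limit or range.

### The arm

A 6-joint arm with a two-finger parallel gripper is mounted at the origin on the work surface. World frame = base frame: x ahead of the robot, y to its left, z up, the work surface at z = 0. Lengths are in m, angles in degrees, forces in N, time in s.
With the tool pointing down it reaches from about 0.375 to 0.9 m from the base axis. Payload 3.1 kg.
Tool frame: the origin (TCP) lies between the finger pads; the fingertips stand 11 mm ahead of it and the grasp point (between the pads) lies 8 mm behind it; z points along the fingers, y is the line along which they close (so a half turn about z gives the same grasp; the last joint's range is limited). The gripper opens to 87 mm and grips with 3 to 60 N. Pads are 19 mm wide; open, the fingers measure 117 mm over their backs; the gripper's body (75 mm by 190 mm) begins 51 mm behind the grasp point.
Start: joints at [-82.42, 30.224, 82.088, -0, 67.689, -10.227], TCP at [0.191, -0.595, 0.234] pointing down, gripper open.
Joint ranges: [-176.69, 176.69], [-43.24, 126.21], [12.49, 139.97], [-82, 262], [0, 151.66], [-163.58, 163.58]. Speed limits (degrees/s): [159.86, 159.86, 180, 180, 180, 180].

### API

Orientations are given as a 3x3 rotation matrix whose columns are the frame's x, y, z axes.
In Python, from rig import bot gives the robot as it stands.
- The arm moves only by the tool apply_moves, never from a script. Its argument "steps" is a list that holds one entry, the list of rows, each a list of 7 numbers: the shift along the tool's x, y, z in cm, then the turn, a rotation vector about the tool's x, y, z in degrees, then the gripper command: -1 is shut, 1 is fully open, values between are in proportion. In form: [[[dx, dy, dz, rx, ry, rz, jaw], ...]]. A call has 1 to 20 rows; each row is the pose to reach, as a shift and turn from the pose commanded when the call began, along the tool's axes at that moment; what a row does not reach only later rows make up. A row lasts 1/8 s, in which the tool goes at most 62.5 mm and 10.7 degrees, less where a joint would pass 70% of its speed; a pose out of reach is approached as far as the arm can. A call with a gripper value outside its range is refused whole. The fingers move at their own pace and stop on an object; the grip force is fixed at half the most. Time passes only in rows, so rows that repeat a pose let the fingers close. It gives the time, the measured TCP pose, the force, the opening and the grip force at its end, in the units of the state.
- bot.read_state(): the state, without advancing time (a new reading comes with each control period).
- bot.capture(name): name is "side" or "top"; returns the picture (384x512x3 uint8, blue, green, red); there is no depth.
- bot.camera_model(name): a dict with "intrinsics" (3x3 intrinsics, pixels), "R" (3x3) and "t" (3): a world point X has camera coordinates R X + t. Camera axes: x right, y down, z forward; pixel columns grow to the right and rows downward; lengths in m; the calibration is good to about 2 mm. A picture is of the moment at which its call begins. camera_model takes no time and is no camera call.
- bot.hand_in(): hands the job in; it is judged then, once.
The state is a dict: "time_s": time; "joint_positions": joint angles; "qvel": joint speeds; "tau": joint torques, N m; "position": TCP position; "tcp_rot": TCP orientation; "force": force on the tool from outside, world axes, zero at the start; "moment": the same for the moment, N m; "opening": opening from 0.0 (shut) to 1.0 (fully open); "grasp_force": force on a finger pad.
Only numpy, scipy, OpenCV 4.12 (cv2) and the standard library are available. Lean on these libraries where they do the work, as an engineer would, in place of code of your own. Each camera call takes 0.05 s, during which the arm holds its last target. There are 200 camera calls.

## Working session

There is one attempt and no reset: what is moved stays moved. The work goes in short steps, Python scripts to look and compute and a tool call to move; the robot and the scene stay as the last step left them, time stands still between calls to the robot, and variables do not carry over. Pictures are saved under pics/ and viewed, at most 14 in all, crops included, and the job is handed in when it is done.

Besides the shell and the picture viewer there is one more tool, called in YAML: its name, and indented under it one key for each argument. apply_moves: Moves the arm, as the interface text tells. Its arguments: {"type":"object","properties":{"steps":{"type":"array","items":{"type":"array","items":{"type":"array","items":{"type":"number"}}}}},"required":["steps"]}

```bash
mkdir -p pics
python3 - <<'E'
from rig import bot
import cv2,numpy as np
for n in("top","side"):
    im=bot.capture(n); cv2.imwrite(f"pics/{n}0.png",cv2.resize(im,(800,600),interpolation=cv2.INTER_CUBIC))
    m=bot.camera_model(n); R=np.array(m["R"]);t=np.array(m["t"])
    print(n,np.round(m["intrinsics"],1).tolist(),np.round(R,3).tolist(),np.round(-R.T@t,3))
s=bot.read_state(); print(s["time_s"],s["position"],np.round(s["tcp_rot"],3).tolist(),s["opening"])
E
```

```text
top [[363.9, 0.0, 253.7], [0.0, 363.9, 191.9], [0.0, 0.0, 1.0]] [[-0.006, -1.0, -0.025], [-0.991, 0.009, -0.134], [0.134, 0.024, -0.991]] [0.426 0.072 1.185]
side [[488.8, 0.0, 258.0], [0.0, 488.8, 194.6], [0.0, 0.0, 1.0]] [[-0.991, -0.135, 0.0], [-0.093, 0.684, -0.723], [0.098, -0.717, -0.691]] [0.39  1.218 1.187]
0.1 [ 0.19107393 -0.59440348  0.23267042] [[0.952, 0.306, -0.0], [0.306, -0.952, 0.002], [0.0, -0.002, -1.0]] 1.0014342390870379
```

View pics/top0.png

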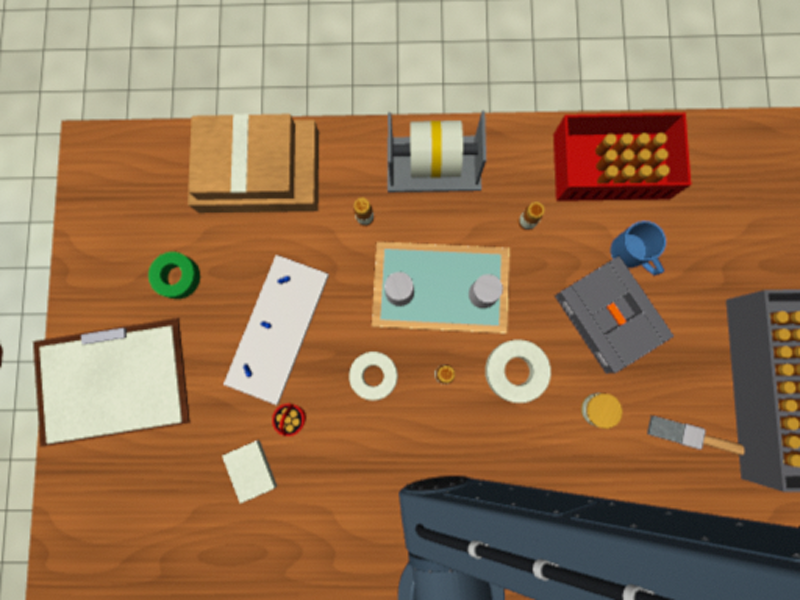

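View pics/side0.png

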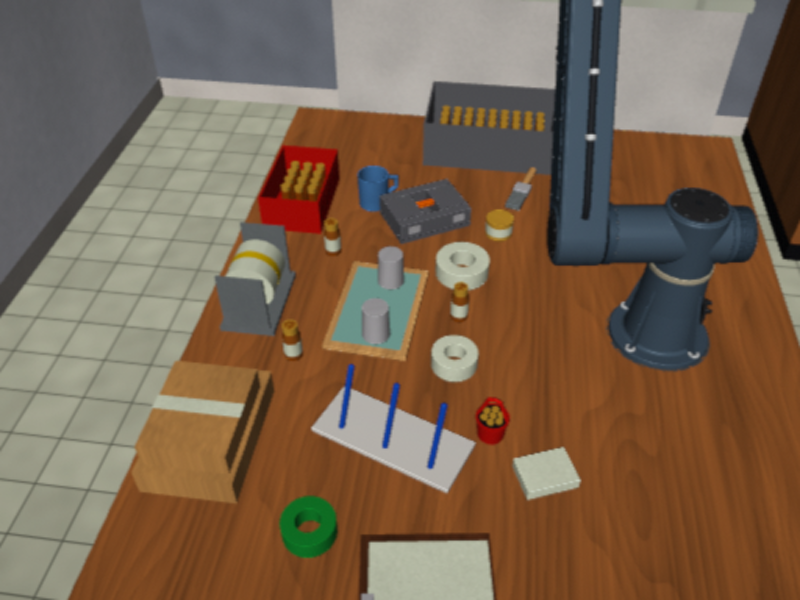

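The top view shows two cups on the board at (399,288) and (486,290). The rack is at (275,330) with pegs near (284,280), (266,325) and (248,370). The large roll is at (518,371), the small roll at (373,376), the tin at (603,411), the bucket at (289,419) and the case at (615,315). The third cup is absent. I'll enlarge these areas next.

```bash
cat > h.py <<'E'
from rig import bot
import cv2,numpy as np
def ray(n,u,v,z):
    m=bot.camera_model(n);K,R,t=(np.array(m[k]) for k in("intrinsics","R","t"))
    c=-R.T@t; d=R.T@np.linalg.inv(K)@[u,v,1]; return c+d*(z-c[2])/d[2]
def proj(n,X):
    m=bot.camera_model(n);K,R,t=(np.array(m[k]) for k in("intrinsics","R","t"))
    p=K@(R@np.array(X)+t); return p[:2]/p[2]
def tri(a,b):
    A=[];B=[]
    for n,(u,v) in(("top",a),("side",b)):
        m=bot.camera_model(n);K,R,t=(np.array(m[k]) for k in("intrinsics","R","t"));P=K@np.c_[R,t]
        for w,i in((u,0),(v,1)):
            r=w*P[2]-P[i];A.append(r[:3]);B.append(-r[3])
    return np.linalg.lstsq(np.array(A),np.array(B),rcond=None)[0]
def crop(im,x0,y0,w,h,k,f): cv2.imwrite(f,cv2.resize(im[y0:y0+h,x0:x0+w],None,fx=k,fy=k,interpolation=cv2.INTER_CUBIC))
E
python3 - <<'E'
import cv2
from h import *
T=bot.capture("top");S=bot.capture("side")
cv2.imwrite("t.png",T);cv2.imwrite("s.png",S)
crop(T,140,150,200,150,4,"pics/t_l.png");crop(T,300,140,200,150,4,"pics/t_r.png");crop(S,190,150,200,150,4,"pics/s_l.png")
E
```

```text
(no output)
```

View pics/t_l.png

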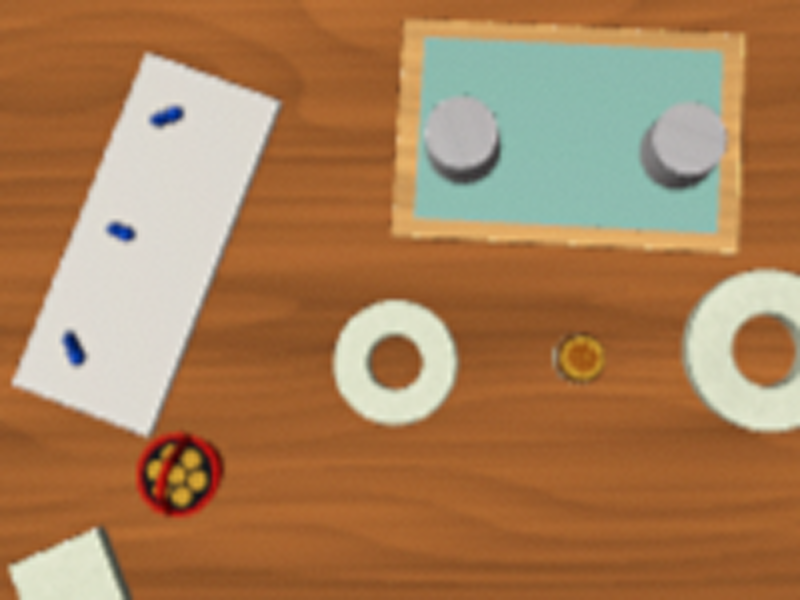

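View pics/t_r.png

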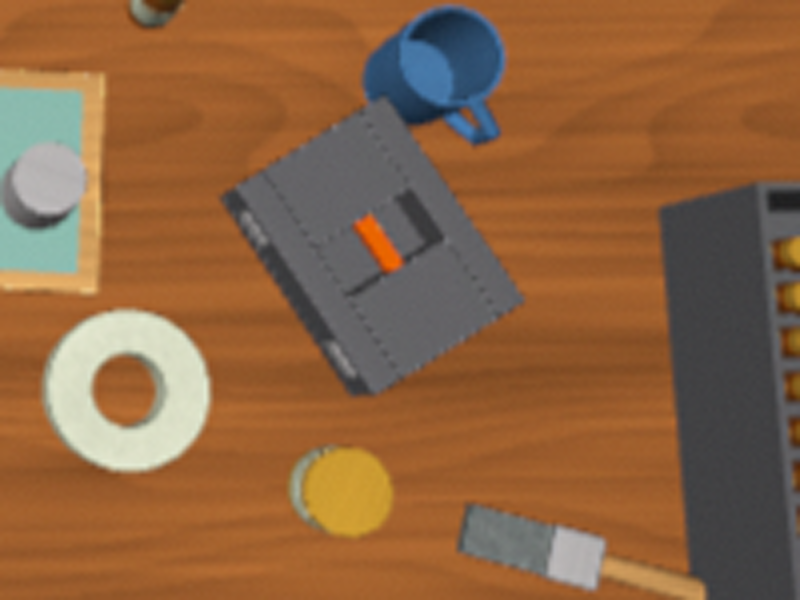

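View pics/s_l.png

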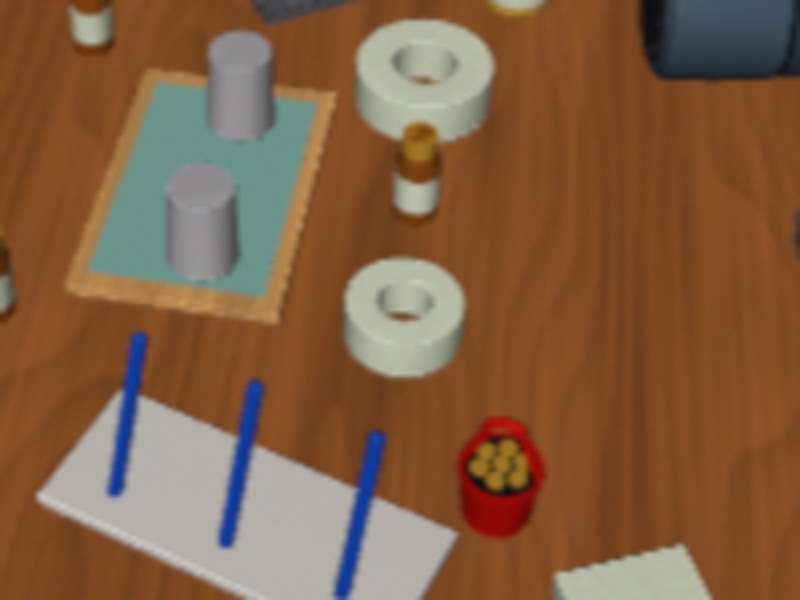

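Run:
```python
from h import *
L=lambda x,y,z:np.round(ray("top",140+x/4,150+y/4,z),4)
Rr=lambda x,y,z:np.round(ray("top",300+x/4,140+y/4,z),4)
c=[L(*p,.012) for p in((147,52),(282,101),(150,437),(13,383))]
print("rack",c,np.mean(c,0)); 
b=[L(*p,.012) for p in((404,18),(746,34),(738,253),(392,234))];print("board",b,np.mean(b,0))
print("cups",L(461,132,.092),L(689,140,.092))
print("rolls",L(396,362,.04),L(768,350,.045),Rr(127,390,.045))
print("tin",Rr(347,491,.05))
print("bucket rim",L(180,474,.052),"hoop ends/top",L(187,440,.06),L(160,508,.06))
cc=[Rr(*p,.055) for p in((385,98),(523,298),(372,394),(222,197))]  # includes side
print("case",cc)
print("bar",[Rr(*p,.055) for p in((366,217),(393,270))])
print("bottle_front",L(583,357,.09))
for a in((152,122),(182,112)),((108,228),(134,236)),((66,337),(80,360)):
    print("peg", [L(*q,.142) for q in a],[L(*q,.012) for q in a])
S=lambda x,y,z:np.round(ray("side",190+x/4,150+y/4,z),4)
print("side tips",[S(*p,.140) for p in((139,336),(255,384),(377,435))],"feet",[S(*p,.012) for p in((115,494),(226,545),(341,598))])
```

```text
rack [array([0.6832, 0.3554, 0.012 ]), array([0.6409, 0.243 , 0.012 ]), array([0.3697, 0.3459, 0.012 ]), array([0.4129, 0.4576, 0.012 ])] [0.526675 0.350475 0.012   ]
board [array([0.7095, 0.1426, 0.012 ]), array([ 0.6927, -0.138 ,  0.012 ]), array([ 0.5131, -0.1258,  0.012 ]), array([0.5306, 0.1525, 0.012 ])] [0.611475 0.007825 0.012   ]
cups [0.6009 0.0945 0.092 ] [ 0.5931 -0.0781  0.092 ]
rolls [0.4278 0.1475 0.04  ] [ 0.4354 -0.141   0.045 ] [ 0.4354 -0.1402  0.045 ]
tin [ 0.3582 -0.3031  0.05  ]
bucket rim [0.3435 0.3128 0.052 ] hoop ends/top [0.3696 0.3062 0.06  ] [0.3188 0.3259 0.06  ]
case [array([ 0.6613, -0.3474,  0.055 ]), array([ 0.5036, -0.4433,  0.055 ]), array([ 0.4312, -0.3243,  0.055 ]), array([ 0.5841, -0.2171,  0.055 ])]
bar [array([ 0.5674, -0.3274,  0.055 ]), array([ 0.526 , -0.3457,  0.055 ])]
bottle_front [0.4307 0.0047 0.09  ]
peg [array([0.6025, 0.3192, 0.142 ]), array([0.6097, 0.2973, 0.142 ])] [array([0.6245, 0.35  , 0.012 ]), array([0.6326, 0.3254, 0.012 ])]
peg [array([0.525 , 0.3495, 0.142 ]), array([0.5191, 0.3305, 0.142 ])] [array([0.5374, 0.384 , 0.012 ]), array([0.5307, 0.3626, 0.012 ])]
peg [array([0.4468, 0.3778, 0.142 ]), array([0.4304, 0.3672, 0.142 ])] [array([0.4494, 0.4158, 0.012 ]), array([0.4309, 0.4039, 0.012 ])]
side tips [array([0.6101, 0.3055, 0.14  ]), array([0.5216, 0.3386, 0.14  ]), array([0.4328, 0.3723, 0.14  ])] feet [array([0.6258, 0.351 , 0.012 ]), array([0.537 , 0.3853, 0.012 ]), array([0.4491, 0.4193, 0.012 ])]
```

The two cups, four stack items and all three peg tips are located, and the foot-to-tip lean of 49 mm matches 20°. Next is a small planner that turns world targets into tool-frame rows.

```bash
cat >> h.py <<'E'
from scipy.spatial.transform import Rotation as Ro
U=np.array([.352,.936,0]); P=np.array([-.1204,-.3201,.9397])   # rack +x, peg axis
TIP=[np.array(v) for v in([.610,.3025,.142],[.521,.336,.142],[.432,.3695,.142])]
def rot(yaw,tilt=0): return Ro.from_euler("z",yaw,degrees=True)*Ro.from_euler("x",180,degrees=True)*Ro.from_euler("y",tilt,degrees=True)
def plan(*w,start=None):
    s=bot.read_state(); p0=np.array(s["position"]);R0=Ro.from_matrix(s["tcp_rot"])
    if start: p0,R0=np.array(start[0]),start[1]
    for p,r in w:
        d=R0.inv().apply(np.array(p)-p0)*100; v=(R0.inv()*r).as_rotvec(degrees=True)
        print([float(x) for x in np.round(d,2)],[float(x) for x in np.round(v,1)])
def st():
    s=bot.read_state(); print(round(s["time_s"],2),np.round(s["position"],4),np.round(s["force"],1),round(s["opening"],3),np.round(s["grasp_force"],1),np.round(s["joint_positions"],0))
E
python3 - <<'E'
from h import *
r=rot(69.4)
plan(([.601,.0945,.20],r),([.601,.0945,.059],r))
E
```

```text
[60.1, -53.07, 3.38] [-0.1, -0.0, -51.6]
[60.09, -53.05, 17.48] [-0.1, -0.0, -51.6]
```

apply_moves:
  steps:
    - [[60.1,-53.1,3.4,0,0,-51.6,1],[60.1,-53.1,3.4,0,0,-51.6,1],[60.1,-53.1,3.4,0,0,-51.6,1],[60.1,-53.1,3.4,0,0,-51.6,1],[60.1,-53.1,3.4,0,0,-51.6,1],[60.1,-53.1,3.4,0,0,-51.6,1],[60.1,-53.1,3.4,0,0,-51.6,1],[60.1,-53.1,3.4,0,0,-51.6,1],[60.1,-53.1,3.4,0,0,-51.6,1],[60.1,-53.1,3.4,0,0,-51.6,1],[60.1,-53.1,3.4,0,0,-51.6,1],[60.1,-53.1,3.4,0,0,-51.6,1],[60.1,-53.1,3.4,0,0,-51.6,1],[60.1,-53.1,3.4,0,0,-51.6,1],[60.1,-53.1,3.4,0,0,-51.6,1],[60.1,-53.1,3.4,0,0,-51.6,1],[60.1,-53.1,3.4,0,0,-51.6,1]]

```text
time_s: 2.33
position: [0.6006, 0.093, 0.1997]
tcp_rot: [[0.354, 0.935, -0.0], [0.935, -0.354, -0.0], [-0.0, -0.0, -1.0]]
force: [0.4, 0.1, -0.4]
opening: 0.999
grasp_force: 0.0
```

Run:
```python
from h import *
st();r=rot(69.4)
plan(([.601,.0945,.059],r))
# then from grasp pose nominal
a=([.601,.0945,.059],r); t=rot(69.4,20)
plan(([.601,.0945,.25],r),(TIP[0]+.10*P,t),(TIP[0]-.028*P,t),start=a)
crop(bot.capture("side"),220,140,130,100,5,"pics/s1.png")
```

```text
2.33 [0.6006 0.093  0.1997] [ 0.4  0.1 -0.4] 0.999 0.0 [-2. 31. 87. -0. 62. 19.]
[0.16, -0.01, 14.07] [-0.0, 0.0, -0.1]
[0.0, 0.0, -19.1] [0.0, 0.0, 0.0]
[16.37, -6.48, -17.7] [-0.0, 20.0, 0.0]
[20.74, -6.48, -5.67] [-0.0, 20.0, 0.0]
```

View pics/s1.png

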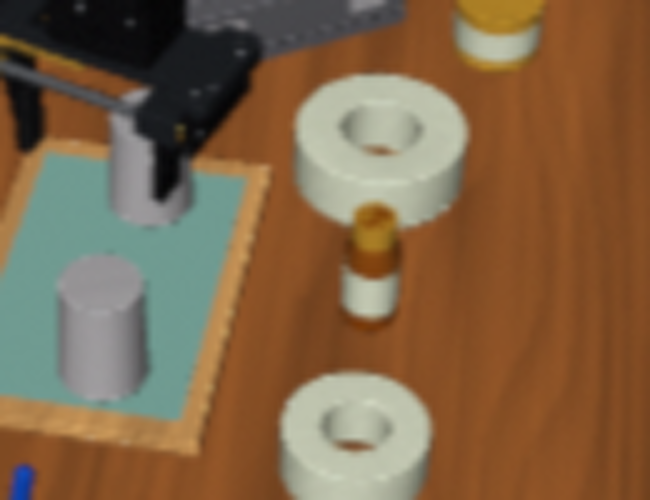

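Run:
```python
from h import *
c=np.array([.6006,.093,.189]);y=np.array([.935,-.354,0])
print([(proj("side",c+k*y)-[220,140])*5 for k in(-.05,.05)], [(proj("side",q)-[220,140])*5 for q in([.601,.0945,.092],[.593,-.078,.092])])
```

```text
[array([168.70395556, 190.16386944]), array([ 29.09967987, 139.49554218])] [array([100.99138724, 279.01647729]), array([152.18291049, 110.43403949])]
```

The projection matches: the fingertips appear at (165,195) and (30,145), and the cup top at (102,280). Now I'll grip.

apply_moves:
  steps:
    - [[0.2,0,8,0,0,0,1],[0.2,0,12,0,0,0,1],[0.2,0,14.1,0,0,0,1],[0.2,0,14.1,0,0,0,1],[0.2,0,14.1,0,0,0,-1],[0.2,0,14.1,0,0,0,-1],[0.2,0,14.1,0,0,0,-1],[0.2,0,14.1,0,0,0,-1],[0.2,0,14.1,0,0,0,-1],[0.2,0,10,0,0,0,-1],[0.2,0,4,0,0,0,-1],[0.2,0,-2,0,0,0,-1],[0.2,0,-5,0,0,0,-1],[0.2,0,-5,0,0,0,-1],[0.2,0,-5,0,0,0,-1]]

```text
time_s: 4.25
position: [0.6004, 0.0962, 0.2477]
tcp_rot: [[0.352, 0.936, -0.004], [0.936, -0.352, 0.0], [-0.001, -0.003, -1.0]]
force: [0.1, 0.2, -1.9]
opening: 0.686
grasp_force: 29.6
```

Run:
```python
from h import *
st();t=rot(69.4,20)
plan((TIP[0]+.10*P,t),(TIP[0]-.028*P,t),(TIP[0]-.031*P,t))
```

```text
4.25 [0.6004 0.0962 0.2477] [ 0.1  0.2 -1.9] 0.686 29.6 [-1. 28. 84. -0. 69. 19.]
[16.23, -6.35, 1.18] [-0.2, 20.1, -0.0]
[20.62, -6.31, 13.2] [-0.2, 20.1, -0.0]
[20.73, -6.31, 13.48] [-0.2, 20.1, -0.0]
```

apply_moves:
  steps:
    - [[5,-2,0,0,8,0,-1],[10,-4,0.5,0,16,0,-1],[16.2,-6.4,1.2,0,20,0,-1],[16.2,-6.4,1.2,0,20,0,-1],[16.2,-6.4,1.2,0,20,0,-1],[16.2,-6.4,1.2,0,20,0,-1],[16.2,-6.4,1.2,0,20,0,-1]]

```text
time_s: 5.12
position: [0.5992, 0.2693, 0.2375]
tcp_rot: [[0.332, 0.936, 0.121], [0.879, -0.353, 0.32], [0.342, 0.0, -0.94]]
force: [-0.0, 0.4, -1.8]
opening: 0.685
grasp_force: 29.6
```

Run:
```python
from h import *
st();t=rot(69.4,20)
plan((TIP[0]+.0*P,t),(TIP[0]-.028*P,t))
crop(bot.capture("side"),180,130,130,100,5,"pics/s2.png")
```

```text
5.12 [0.5992 0.2693 0.2375] [-0.   0.4 -1.8] 0.685 29.6 [ 6. 28. 88. 22. 56. 16.]
[0.01, -0.16, 10.17] [0.0, 0.0, -0.1]
[0.01, -0.16, 12.97] [0.0, 0.0, -0.1]
```

View pics/s2.png

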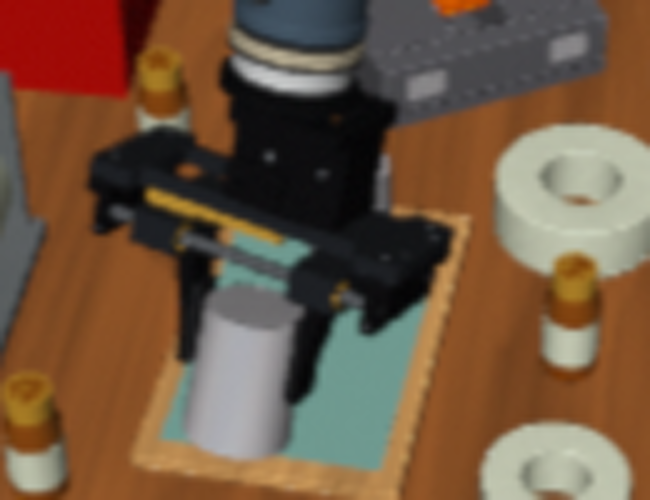

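The cup is held upright along the tool axis, with its mouth at about (240,445), just over the peg. Inserting.

apply_moves:
  steps:
    - [[0,-0.2,3,0,0,0,-1],[0,-0.2,6,0,0,0,-1],[0,-0.2,9,0,0,0,-1],[0,-0.2,11,0,0,0,-1],[0,-0.2,12.2,0,0,0,-1],[0,-0.2,12.8,0,0,0,-1],[0,-0.2,12.8,0,0,0,-1],[0,-0.2,12.8,0,0,0,-1]]

```text
time_s: 6.18
position: [0.6128, 0.312, 0.1182]
tcp_rot: [[0.33, 0.936, 0.122], [0.879, -0.352, 0.32], [0.343, 0.001, -0.939]]
force: [0.4, 0.1, -1.5]
opening: 0.681
grasp_force: 29.6
```

apply_moves:
  steps:
    - [[0,0,0.2,0,0,0,-1],[0,0,0.4,0,0,0,-1],[0,0,0.5,0,0,0,-1],[0,0,0.5,0,0,0,-1]]

```text
time_s: 6.68
position: [0.6136, 0.3131, 0.1166]
tcp_rot: [[0.329, 0.936, 0.123], [0.88, -0.351, 0.321], [0.344, 0.003, -0.939]]
force: [-7.1, -7.6, 17.5]
opening: 0.683
grasp_force: 30.0
```

Contact: the floor is seated. Next I release, back out and level the tool.

apply_moves:
  steps:
    - [[0,0,0.1,0,0,0,0.2],[0,0,0,0,0,0,0.6],[0,0,0,0,0,0,1],[0,0,0,0,0,0,1],[0,0,0,0,0,0,1],[0,0,-3,0,0,0,1],[0,0,-7,0,0,0,1],[0,0,-11,0,0,0,1],[0,0,-14,0,0,0,1],[0,0,-14,0,0,0,1]]

```text
time_s: 7.92
position: [0.5975, 0.2686, 0.2466]
tcp_rot: [[0.329, 0.936, 0.126], [0.879, -0.353, 0.321], [0.344, 0.005, -0.939]]
force: [0.6, 0.0, 0.5]
opening: 1.0
grasp_force: 0.0
```

Run:
```python
from h import *
st();r=rot(69.4)
plan(([.593,-.078,.20],r),([.593,-.078,.059],r))
S=bot.capture("side");T=bot.capture("top")
cv2.imwrite("pics/c1.png",np.hstack([cv2.resize(S[190:330,170:320],None,fx=2.6,fy=2.6),cv2.resize(T[140:280,130:280],None,fx=2.6,fy=2.6)]))
```

```text
7.92 [0.5975 0.2686 0.2466] [0.6 0.  0.5] 1.0 0.0 [ 6. 28. 88. 21. 57. 16.]
[-32.23, 11.78, -6.8] [0.3, -20.1, 0.0]
[-37.08, 11.71, 6.44] [0.3, -20.1, 0.0]
```

View pics/c1.png

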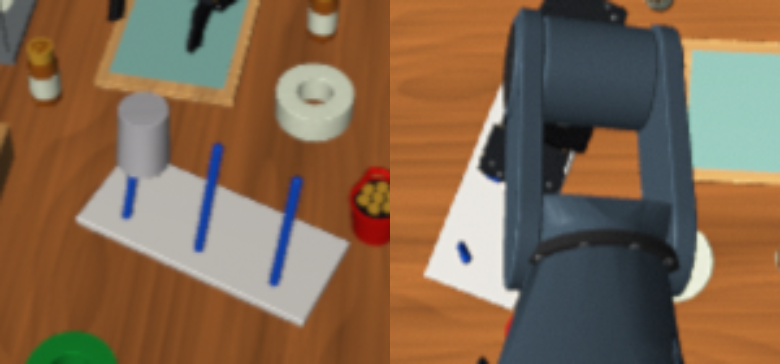

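The first cup hangs on peg 0, with its top at (143,105) in the side crop. On to the second cup.

apply_moves:
  steps:
    - [[-32.2,11.8,-6.8,0.3,-20.1,0,1],[-32.2,11.8,-6.8,0.3,-20.1,0,1],[-32.2,11.8,-6.8,0.3,-20.1,0,1],[-32.2,11.8,-6.8,0.3,-20.1,0,1],[-32.2,11.8,-6.8,0.3,-20.1,0,1],[-32.2,11.8,-6.8,0.3,-20.1,0,1],[-32.2,11.8,-6.8,0.3,-20.1,0,1],[-32.2,11.8,-6.8,0.3,-20.1,0,1],[-33.6,11.8,-2.9,0.3,-20.1,0,1],[-35.2,11.8,1.6,0.3,-20.1,0,1],[-37.1,11.7,6.4,0.3,-20.1,0,1],[-37.1,11.7,6.4,0.3,-20.1,0,1],[-37.1,11.7,6.4,0.3,-20.1,0,-1],[-37.1,11.7,6.4,0.3,-20.1,0,-1],[-37.1,11.7,6.4,0.3,-20.1,0,-1],[-37.1,11.7,6.4,0.3,-20.1,0,-1],[-37.1,11.7,6.4,0.3,-20.1,0,-1]]

```text
time_s: 10.15
position: [0.5923, -0.0787, 0.059]
tcp_rot: [[0.351, 0.936, -0.001], [0.936, -0.351, -0.001], [-0.001, -0.001, -1.0]]
force: [-0.2, 0.7, 7.7]
opening: 0.689
grasp_force: 30.1
```

Run:
```python
from h import *
st();t=rot(69.4,20);r=rot(69.4)
plan(([.593,-.078,.25],r),(TIP[2]+.10*P,t),(TIP[2]-.028*P,t))
```

```text
10.15 [ 0.5923 -0.0787  0.059 ] [-0.2  0.7  7.7] 0.689 30.1 [-18.  42.  93.  -0.  45.   2.]
[0.06, 0.03, -19.1] [-0.0, 0.1, 0.1]
[32.9, -30.75, -17.71] [-0.1, 20.1, 0.0]
[37.3, -30.74, -5.69] [-0.1, 20.1, 0.0]
```

apply_moves:
  steps:
    - [[0,0,-6,0,0,0,-1],[0,0,-12,0,0,0,-1],[0,0,-19,0,0,0,-1],[0,0,-19,0,0,0,-1],[32.9,-30.7,-17.7,0,20,0,-1],[32.9,-30.7,-17.7,0,20,0,-1],[32.9,-30.7,-17.7,0,20,0,-1],[32.9,-30.7,-17.7,0,20,0,-1],[32.9,-30.7,-17.7,0,20,0,-1],[32.9,-30.7,-17.7,0,20,0,-1],[32.9,-30.7,-17.7,0,20,0,-1],[32.9,-30.7,-17.7,0,20,0,-1],[32.9,-30.7,-17.7,0,20,0,-1],[32.9,-30.7,-17.7,0,20,0,-1],[32.9,-30.7,-17.7,0,20,0,-1],[32.9,-30.7,-17.7,0,20,0,-1]]

```text
time_s: 12.15
position: [0.4204, 0.3366, 0.2351]
tcp_rot: [[0.333, 0.936, 0.116], [0.879, -0.353, 0.32], [0.34, -0.005, -0.94]]
force: [1.2, 0.9, -1.3]
opening: 0.691
grasp_force: 30.0
```

Run:
```python
from h import *
st();t=rot(69.4,20)
plan((TIP[2]-.028*P,t))
crop(bot.capture("side"),220,160,130,100,5,"pics/s3.png")
```

```text
12.15 [0.4204 0.3366 0.2351] [ 1.2  0.9 -1.3] 0.691 30.0 [ 18.  19. 107.  23.  44.  24.]
[0.12, -0.02, 12.74] [-0.2, 0.1, -0.2]
```

View pics/s3.png

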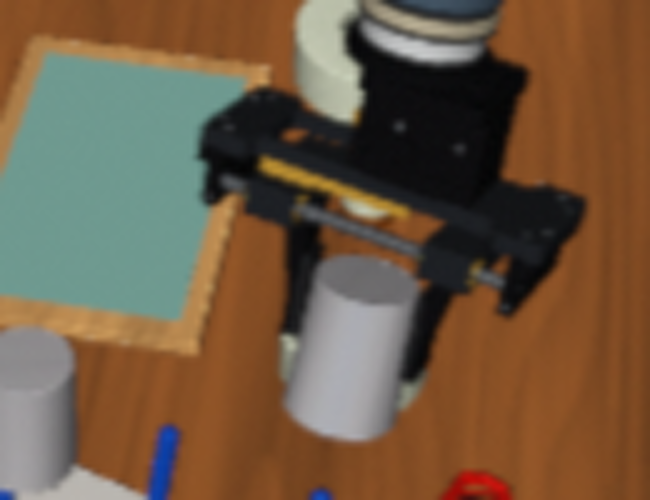

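The second cup's mouth is at (345,415) with the peg 2 tip at (320,493) in line below it. Inserting.

apply_moves:
  steps:
    - [[0.1,0,3,0,0,0,-1],[0.1,0,6,0,0,0,-1],[0.1,0,9,0,0,0,-1],[0.1,0,11,0,0,0,-1],[0.1,0,12.2,0,0,0,-1],[0.1,0,12.8,0,0,0,-1],[0.1,0,13,0,0,0,-1],[0.1,0,13.1,0,0,0,-1]]

```text
time_s: 13.2
position: [0.4352, 0.3797, 0.1153]
tcp_rot: [[0.33, 0.937, 0.117], [0.88, -0.35, 0.322], [0.342, -0.003, -0.94]]
force: [-6.7, -12.5, 25.5]
opening: 0.692
grasp_force: 30.5
```

apply_moves:
  steps:
    - [[0,0,-0.2,0,0,0,0.2],[0,0,-0.2,0,0,0,0.6],[0,0,-0.2,0,0,0,1],[0,0,-0.2,0,0,0,1],[0,0,-0.2,0,0,0,1],[0,0,-3,0,0,0,1],[0,0,-7,0,0,0,1],[0,0,-11,0,0,0,1],[0,0,-14,0,0,0,1],[0,0,-14,0,0,0,1]]

```text
time_s: 14.45
position: [0.42, 0.3357, 0.2461]
tcp_rot: [[0.33, 0.936, 0.12], [0.879, -0.351, 0.322], [0.343, -0.001, -0.939]]
force: [0.2, -0.3, -0.6]
opening: 0.999
grasp_force: 0.0
```

Run:
```python
from h import *
st()
# case yaw: fit edge directions of the top
S=bot.capture("side");T=bot.capture("top")
cv2.imwrite("t2.png",T)
cv2.imwrite("pics/c2.png",np.hstack([cv2.resize(S[190:330,190:340],None,fx=2.6,fy=2.6),cv2.resize(T[150:290,300:450],None,fx=2.6,fy=2.6)]))
hsv=cv2.cvtColor(T,cv2.COLOR_BGR2HSV)
m=cv2.inRange(hsv,(5,220,200),(15,255,255));m[:, :350]=0;m[:,430:]=0
ys,xs=np.nonzero(m);print(len(xs),xs.mean(),ys.mean(),ray("top",xs.mean(),ys.mean(),.055))
pts=np.array([ray("top",x,y,.055)[:2] for x,y in zip(xs,ys)])
print(np.linalg.svd(pts-pts.mean(0))[1:])if len(xs)<2000 else 0
print(pts.min(0),pts.max(0))
```

```text
14.45 [0.42   0.3357 0.2461] [ 0.2 -0.3 -0.6] 0.999 0.0 [ 18.  18. 106.  22.  46.  24.]
53 394.2830188679245 200.64150943396226 [ 0.54735876 -0.3348077   0.055     ]
(array([0.08627063, 0.02586134]), array([[-0.83952693, -0.54331807],
       [-0.54331807,  0.83952693]]))
[ 0.53062561 -0.34865444] [ 0.56503887 -0.31939908]
```

View pics/c2.png

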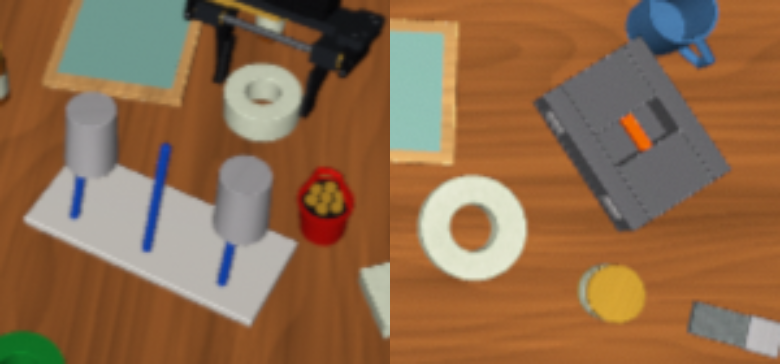

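Both cups hang, with tops at (92,110) and (245,172). The case bar is at (636,132) in the right-hand panel. I'll go above the case, jaws part open so the fingers fit the recess.

Run:
```python
from h import *
plan(([.5474,-.3348,.18],rot(32)))
```

```text
[-56.87, 35.62, -14.02] [-6.8, -19.1, 37.0]
```

apply_moves:
  steps:
    - [[-56.9,35.6,-14,-6.8,-19.1,37,-0.17],[-56.9,35.6,-14,-6.8,-19.1,37,-0.17],[-56.9,35.6,-14,-6.8,-19.1,37,-0.17],[-56.9,35.6,-14,-6.8,-19.1,37,-0.17],[-56.9,35.6,-14,-6.8,-19.1,37,-0.17],[-56.9,35.6,-14,-6.8,-19.1,37,-0.17],[-56.9,35.6,-14,-6.8,-19.1,37,-0.17],[-56.9,35.6,-14,-6.8,-19.1,37,-0.17],[-56.9,35.6,-14,-6.8,-19.1,37,-0.17],[-56.9,35.6,-14,-6.8,-19.1,37,-0.17],[-56.9,35.6,-14,-6.8,-19.1,37,-0.17],[-56.9,35.6,-14,-6.8,-19.1,37,-0.17],[-56.9,35.6,-14,-6.8,-19.1,37,-0.17],[-56.9,35.6,-14,-6.8,-19.1,37,-0.17],[-56.9,35.6,-14,-6.8,-19.1,37,-0.17]]

```text
time_s: 16.42
position: [0.5475, -0.3332, 0.1801]
tcp_rot: [[0.847, 0.532, -0.0], [0.532, -0.847, 0.0], [-0.0, -0.0, -1.0]]
force: [1.4, 0.8, -0.7]
opening: 0.415
grasp_force: 0.0
```

Run:
```python
from h import *
st();plan(([.5474,-.3348,.041],rot(32)))
S=bot.capture("side");T=bot.capture("top")
cv2.imwrite("pics/c3.png",np.hstack([cv2.resize(S[90:190,220:320],None,fx=4,fy=4),cv2.resize(T[150:250,340:440],None,fx=4,fy=4)]))
print((proj("side",[.5474,-.3348,.055])-[220,90])*4,(proj("top",[.5474,-.3348,.055])-[340,150])*4)
```

```text
16.43 [ 0.5475 -0.3332  0.1801] [ 1.4  0.8 -0.7] 0.415 0.0 [-41.  35.  83.  -0.  63.  17.]
[-0.09, 0.13, 13.91] [-0.0, 0.0, 0.1]
[206.76869259 154.19687343] [217.11897838 202.51313727]
```

View pics/c3.png

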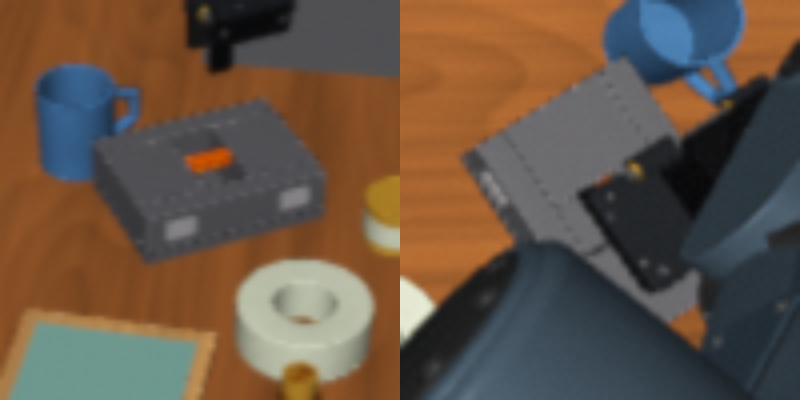

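The bar is at (210,158) in the side panel against a predicted (207,154), so the position holds. Descending to pinch it.

apply_moves:
  steps:
    - [[-0.1,0.1,5,0,0,0,-0.17],[-0.1,0.1,9,0,0,0,-0.17],[-0.1,0.1,12,0,0,0,-0.17],[-0.1,0.1,13.9,0,0,0,-0.17],[-0.1,0.1,13.9,0,0,0,-0.17],[-0.1,0.1,13.9,0,0,0,-1],[-0.1,0.1,13.9,0,0,0,-1],[-0.1,0.1,13.9,0,0,0,-1],[-0.1,0.1,13.9,0,0,0,-1],[-0.1,0.1,13.9,0,0,0,-1],[-0.1,0.1,11,0,0,0,-1],[-0.1,0.1,7,0,0,0,-1],[-0.1,0.1,2,0,0,0,-1],[-0.1,0.1,-2,0,0,0,-1],[-0.1,0.1,-2,0,0,0,-1],[-0.1,0.1,-2,0,0,0,-1]]

```text
time_s: 18.52
position: [0.5456, -0.335, 0.1975]
tcp_rot: [[0.848, 0.53, -0.004], [0.53, -0.848, 0.003], [-0.002, -0.004, -1.0]]
force: [-0.4, 0.0, -6.6]
opening: 0.158
grasp_force: 30.0
```

Run:
```python
from h import *
st();plan(([.6115,.008,.18],rot(86.6)),([.6115,.008,.054],rot(86.6)))
S=bot.capture("side")
cv2.imwrite("pics/c4.png",cv2.resize(S[50:190,200:350],None,fx=4,fy=4))
```

```text
18.52 [ 0.5456 -0.335   0.1975] [-0.4  0.  -6.6] 0.158 30.0 [-42.  34.  82.  -0.  65.  16.]
[23.78, -25.58, 1.82] [-0.3, -0.0, -54.6]
[23.8, -25.53, 14.42] [-0.3, -0.0, -54.6]
```

View pics/c4.png

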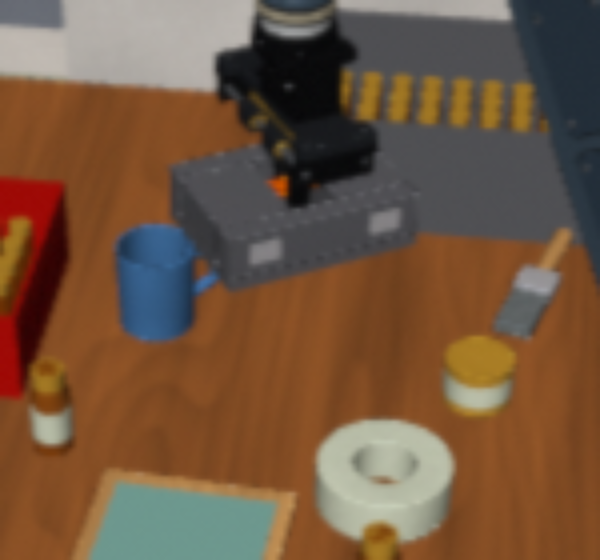

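The case hangs level from the bar, and 6.6 N matches its weight. Carrying it to the board.

apply_moves:
  steps:
    - [[23.8,-25.6,1.8,-0.3,0,-54.6,-1],[23.8,-25.6,1.8,-0.3,0,-54.6,-1],[23.8,-25.6,1.8,-0.3,0,-54.6,-1],[23.8,-25.6,1.8,-0.3,0,-54.6,-1],[23.8,-25.6,1.8,-0.3,0,-54.6,-1],[23.8,-25.6,1.8,-0.3,0,-54.6,-1],[23.8,-25.6,1.8,-0.3,0,-54.6,-1],[23.8,-25.6,1.8,-0.3,0,-54.6,-1],[23.8,-25.6,1.8,-0.3,0,-54.6,-1],[23.8,-25.5,6,-0.3,0,-54.6,-1],[23.8,-25.5,10,-0.3,0,-54.6,-1],[23.8,-25.5,13,-0.3,0,-54.6,-1],[23.8,-25.5,14.2,-0.3,0,-54.6,-1],[23.8,-25.5,14.4,-0.3,0,-54.6,-1],[23.8,-25.5,14.4,-0.3,0,-54.6,-1]]

```text
time_s: 20.45
position: [0.6148, 0.0056, 0.0571]
tcp_rot: [[0.059, 0.998, 0.007], [0.998, -0.059, -0.003], [-0.003, 0.007, -1.0]]
force: [0.1, -0.7, -5.2]
opening: 0.156
grasp_force: 29.9
```

apply_moves:
  steps:
    - [[0,0.3,0.2,0,0,0,-1],[0,0.3,0.3,0,0,0,-1],[0,0.3,0.4,0,0,0,-1]]

```text
time_s: 20.82
position: [0.6185, 0.0056, 0.0541]
tcp_rot: [[0.059, 0.998, 0.008], [0.998, -0.059, -0.004], [-0.003, 0.009, -1.0]]
force: [-0.5, -0.5, 11.3]
opening: 0.153
grasp_force: 30.1
```

apply_moves:
  steps:
    - [[0,0,-0.6,0,0,0,-1],[0,-0.7,-0.6,0,0,0,-1],[0.2,-0.7,-0.6,0,0,0,-1],[0.2,-0.7,0,0,0,0,-1],[0.2,-0.7,0,0,0,0,-1],[0.2,-0.7,0,0,0,0,-0.5],[0.2,-0.7,0,0,0,0,-0.17],[0.2,-0.7,0,0,0,0,-0.17],[0.2,-0.7,0,0,0,0,-0.17],[0.2,-0.7,-4,0,0,0,-0.17],[0.2,-0.7,-9,0,0,0,-0.17],[0.2,-0.7,-14,0,0,0,-0.17],[0.2,-0.7,-16,0,0,0,-0.17]]

```text
time_s: 22.45
position: [0.6108, 0.0086, 0.2154]
tcp_rot: [[0.059, 0.998, 0.01], [0.998, -0.059, -0.004], [-0.003, 0.011, -1.0]]
force: [0.4, -0.2, -0.7]
opening: 0.413
grasp_force: 0.0
```

Run:
```python
from h import *
st()
# roll_l: white-ish ring, blob in side+top; check both rolls now
S=bot.capture("side");T=bot.capture("top");cv2.imwrite("t3.png",T);cv2.imwrite("s3.png",S)
def ring(n,im,X,rad):
    hsv=cv2.cvtColor(im,cv2.COLOR_BGR2HSV);m=cv2.inRange(hsv,(20,0,150),(90,70,255))
    u=proj(n,X);k=np.zeros_like(m);cv2.circle(k,tuple(int(a) for a in u),rad,255,-1);m&=k
    c,_=cv2.findContours(m,cv2.RETR_EXTERNAL,cv2.CHAIN_APPROX_NONE);c=max(c,key=cv2.contourArea)
    e=cv2.minEnclosingCircle(c);print(n,"pred",np.round(u,1),np.round(e[0],1),round(e[1],1),cv2.contourArea(c),"xy",np.round(ray(n,*e[0],X[2]),4))
for im,n in((T,"top"),):
    ring(n,im,[.4354,-.1405,.045],35);ring(n,im,[.4278,.1475,.04],28)
for X in([.4354,-.1405,.045],[.4278,.1475,.04]): ring("side",S,X,50)
t0=cv2.imread("s.png")
for X in([.4354,-.1405,.045],[.4278,.1475,.04]):ring("side",t0,X,50)
```

```text
22.45 [0.6108 0.0086 0.2154] [ 0.4 -0.2 -0.7] 0.413 0.0 [-10.  30.  86.  -0.  64.  -6.]
top pred [331.8 237.5] [331.9 236.8] 20.4 771.0 xy [ 0.4374 -0.1408  0.045 ]
top pred [239.  240.5] [238.3 240.2] 15.4 606.0 xy [0.4289 0.1498 0.04  ]
side pred [296.2 164.9] [295.6 169. ] 17.5 732.5 xy [ 0.436  -0.1175  0.045 ]
side pred [291.4 224. ] [290.5 228.5] 15.5 650.0 xy [0.4291 0.1674 0.04  ]
side pred [296.2 164.9] [295.5 169.1] 17.3 711.5 xy [ 0.4362 -0.1168  0.045 ]
side pred [291.4 224. ] [290.5 228.4] 15.5 635.0 xy [0.4291 0.167  0.04  ]
```

The cups are hung and the case is down at (0.611, 0.0085). The large roll is unmoved at (0.4365, -0.1407), so I'll grip its far rim next.

Run:
```python
from h import *
r=rot(90)
plan(([.482,-.1407,.13],r),([.482,-.1407,.017],r))
a=([.482,-.1407,.017],r)
plan(([.482,-.1407,.18],r),([.6565,.0085,.18],r),([.6565,.0085,.086],r),start=a)
```

```text
[-15.63, -12.09, 8.4] [0.6, 0.2, -3.4]
[-15.59, -12.22, 19.7] [0.6, 0.2, -3.4]
[0.0, 0.0, -16.3] [0.0, 0.0, 0.0]
[14.92, 17.45, -16.3] [0.0, 0.0, 0.0]
[14.92, 17.45, -6.9] [0.0, 0.0, 0.0]
```

apply_moves:
  steps:
    - [[-15.6,-12.1,6,0.6,0.2,-3.4,0.38],[-15.6,-12.1,8.4,0.6,0.2,-3.4,0.38],[-15.6,-12.1,8.4,0.6,0.2,-3.4,0.38],[-15.6,-12.1,8.4,0.6,0.2,-3.4,0.38],[-15.6,-12.1,8.4,0.6,0.2,-3.4,0.38],[-15.6,-12.1,8.4,0.6,0.2,-3.4,0.38],[-15.6,-12.2,14,0.6,0.2,-3.4,0.38],[-15.6,-12.2,18,0.6,0.2,-3.4,0.38],[-15.6,-12.2,19.7,0.6,0.2,-3.4,0.38],[-15.6,-12.2,19.7,0.6,0.2,-3.4,0.38],[-15.6,-12.2,19.7,0.6,0.2,-3.4,-1],[-15.6,-12.2,19.7,0.6,0.2,-3.4,-1],[-15.6,-12.2,19.7,0.6,0.2,-3.4,-1],[-15.6,-12.2,19.7,0.6,0.2,-3.4,-1],[-15.6,-12.2,19.7,0.6,0.2,-3.4,-1]]

```text
time_s: 24.42
position: [0.48, -0.1407, 0.0156]
tcp_rot: [[-0.0, 1.0, -0.003], [1.0, 0.0, -0.0], [-0.0, -0.003, -1.0]]
force: [1.7, 0.9, 5.8]
opening: 0.409
grasp_force: 28.4
```

apply_moves:
  steps:
    - [[0,0,-4,0,0,0,-1],[0,0,-9,0,0,0,-1],[0,0,-14,0,0,0,-1],[0,0,-16.3,0,0,0,-1],[0,0,-16.3,0,0,0,-1]]

```text
time_s: 25.05
position: [0.4805, -0.1408, 0.179]
tcp_rot: [[-0.0, 1.0, -0.003], [1.0, 0.0, -0.001], [-0.001, -0.003, -1.0]]
force: [0.6, -0.2, -3.0]
opening: 0.411
grasp_force: 28.8
```

Run:
```python
from h import *
st();S=bot.capture("side");T=bot.capture("top")
for n,im,f in(("side",S,None),("top",T,None)):
    hsv=cv2.cvtColor(im,cv2.COLOR_BGR2HSV);m=cv2.inRange(hsv,(4,210,170),(15,255,255))
    u=proj(n,[.611,.0085,.067]);k=np.zeros_like(m);cv2.circle(k,tuple(int(a) for a in u),25,255,-1);m&=k
    ys,xs=np.nonzero(m);print(n,len(xs),u); 
    if len(xs):print(xs.mean(),ys.mean(),ray(n,xs.mean(),ys.mean(),.067))
crop(S,190,100,130,100,5,"pics/s5.png")
```

```text
25.05 [ 0.4805 -0.1408  0.179 ] [ 0.6 -0.2 -3. ] 0.411 28.8 [-29.  25. 103.  -0.  52. -29.]
side 24 [241.5554457  183.48168084]
241.58333333333334 183.66666666666666 [0.61075768 0.00940806 0.067     ]
top 54 [283.0587589  180.79505418]
283.48148148148147 181.24074074074073 [0.60958367 0.00721152 0.067     ]
```

View pics/s5.png

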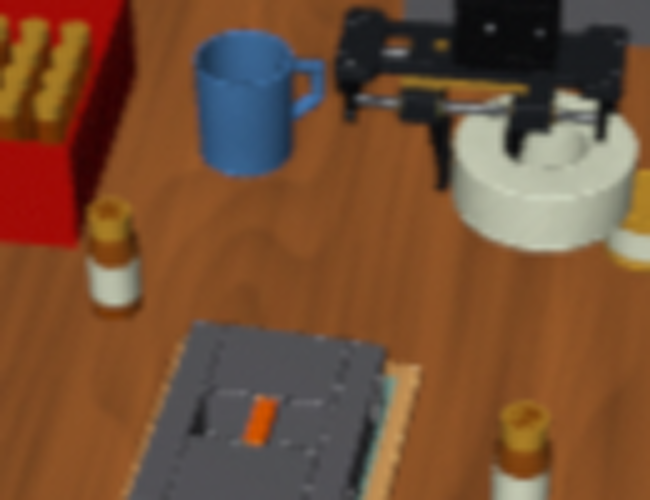

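The roll hangs level and the case centre reads (0.610, 0.0085). Carrying the large roll over to it.

apply_moves:
  steps:
    - [[14.9,17.5,0,0,0,0,-1],[14.9,17.5,0,0,0,0,-1],[14.9,17.5,0,0,0,0,-1],[14.9,17.5,0,0,0,0,-1],[14.9,17.5,0,0,0,0,-1],[14.9,17.5,0,0,0,0,-1],[14.9,17.5,0,0,0,0,-1],[14.9,17.5,4,0,0,0,-1],[14.9,17.5,7,0,0,0,-1],[14.9,17.5,9,0,0,0,-1],[14.9,17.5,9.4,0,0,0,-1],[14.9,17.5,9.7,0,0,0,-1],[14.9,17.5,9.7,0,0,0,-1]]

```text
time_s: 26.78
position: [0.6538, 0.0081, 0.0826]
tcp_rot: [[-0.001, 1.0, -0.007], [1.0, 0.001, -0.0], [-0.0, -0.007, -1.0]]
force: [-4.7, -0.7, 5.5]
opening: 0.413
grasp_force: 29.8
```

apply_moves:
  steps:
    - [[0,0,0,0,0,0,0],[0,0,0,0,0,0,0.38],[0,0,0,0,0,0,0.38],[0,0,0,0,0,0,0.38],[0,0,-4,0,0,0,0.38],[0,0,-9,0,0,0,0.38],[0,0,-13,0,0,0,0.38],[-4,-15,-13,0,0,0,0.38],[10,-19,-13,0,0,0,0.38],[14,-19,-13,0,0,0,0.38],[14,-19,-13,0,0,0,0.38],[14,-19,-13,0,0,0,0.2]]

```text
time_s: 28.28
position: [0.462, 0.1507, 0.2111]
tcp_rot: [[-0.004, 1.0, -0.008], [1.0, 0.004, 0.001], [0.001, -0.008, -1.0]]
force: [0.5, -0.0, 0.6]
opening: 0.643
grasp_force: 0.0
```

Run:
```python
from h import *
st();S=bot.capture("side");T=bot.capture("top")
cv2.imwrite("t4.png",T)
def ring(n,im,X,rad):
    hsv=cv2.cvtColor(im,cv2.COLOR_BGR2HSV);m=cv2.inRange(hsv,(20,0,150),(90,70,255))
    u=proj(n,X);k=np.zeros_like(m);cv2.circle(k,tuple(int(a) for a in u),rad,255,-1);m&=k
    c,_=cv2.findContours(m,cv2.RETR_EXTERNAL,cv2.CHAIN_APPROX_NONE);c=max(c,key=cv2.contourArea)
    e=cv2.minEnclosingCircle(c);print(n,"pred",np.round(u,1),np.round(e[0],1),round(e[1],1),cv2.contourArea(c),"xy",np.round(ray(n,*e[0],X[2]),4))
ring("top",T,[.61,.0085,.112],32);ring("side",S,[.61,.0085,.112],45);ring("side",S,[.428,.148,.04],50)
r=rot(90)
plan(([.428+.035,.148,.13],r),([.463,.148,.016],r))
```

```text
28.27 [0.462  0.1507 0.2111] [ 0.5 -0.   0.6] 0.643 0.0 [  5.  22. 103.   0.  56.   5.]
top pred [283.9 178.7] [284.  179.3] 21.1 1313.5 xy [0.6079 0.0081 0.112 ]
side pred [241.5 173.5] [241.5 178.2] 18.6 820.0 xy [0.6064 0.0318 0.112 ]
side pred [291.3 224.1] [290.5 228.5] 15.5 646.0 xy [0.4291 0.1674 0.04  ]
[-0.18, -0.09, 8.13] [-0.3, -0.0, 0.2]
[-0.18, -0.02, 19.53] [-0.3, -0.0, 0.2]
```

The large roll is centred at (0.608, 0.008). Now the small roll.

apply_moves:
  steps:
    - [[-0.2,0,5,0,0,0,0.2],[-0.2,0,10,0,0,0,0.2],[-0.2,0,14,0,0,0,0.2],[-0.2,0,17.5,0,0,0,0.2],[-0.2,0,19.4,0,0,0,0.2],[-0.2,0,19.4,0,0,0,0.2],[-0.2,0,19.4,0,0,0,-1],[-0.2,0,19.4,0,0,0,-1],[-0.2,0,19.4,0,0,0,-1],[-0.2,0,19.4,0,0,0,-1],[-0.2,0,19.4,0,0,0,-1]]

```text
time_s: 29.75
position: [0.4642, 0.1467, 0.0179]
tcp_rot: [[-0.001, 1.0, -0.005], [1.0, 0.001, 0.001], [0.001, -0.005, -1.0]]
force: [-0.1, -0.4, 5.7]
opening: 0.329
grasp_force: 28.0
```

apply_moves:
  steps:
    - [[0,0,-5,0,0,0,-1],[0,0,-10,0,0,0,-1],[0,0,-15,0,0,0,-1],[0,0,-19,0,0,0,-1],[-14,18,-19,0,0,0,-1],[-14,18,-19,0,0,0,-1],[-14,18,-19,0,0,0,-1],[-14,18,-19,0,0,0,-1],[-14,18,-19,0,0,0,-1],[-14,18,-19,0,0,0,-1],[-14,18,-19,0,0,0,-1],[-14,18,-16,0,0,0,-1],[-14,18,-13,0,0,0,-1],[-14,18,-11.6,0,0,0,-1],[-14,18,-11.2,0,0,0,-1],[-14,18,-11.2,0,0,0,-1]]

```text
time_s: 31.75
position: [0.6441, 0.0076, 0.1297]
tcp_rot: [[-0.001, 1.0, -0.006], [1.0, 0.001, 0.001], [0.001, -0.006, -1.0]]
force: [-2.7, 1.7, 4.1]
opening: 0.328
grasp_force: 31.4
```

apply_moves:
  steps:
    - [[0,0,0,0,0,0,-0.2],[0,0,0,0,0,0,0.15],[0,0,0,0,0,0,0.15],[0,0,0,0,0,0,0.15],[0,0,-4,0,0,0,0.15],[0,0,-9,0,0,0,0.15],[-31.1,-28.6,-9,0,0,45,1],[-31.1,-28.6,-9,0,0,45,1],[-31.1,-28.6,-9,0,0,45,1],[-31.1,-28.6,-9,0,0,45,1],[-31.1,-28.6,-9,0,0,45,1],[-31.1,-28.6,-9,0,0,45,1],[-31.1,-28.6,-9,0,0,45,1],[-31.1,-28.6,-6,0,0,45,1],[-31.1,-28.6,-6,0,0,45,1]]

```text
time_s: 33.62
position: [0.3577, -0.3038, 0.188]
tcp_rot: [[0.708, 0.706, -0.009], [0.706, -0.708, 0.005], [-0.003, -0.009, -1.0]]
force: [-0.9, 0.9, 1.2]
opening: 0.998
grasp_force: 0.0
```

```bash
cat >> h.py <<'E'
def ring(n,im,X,rad,lo=(20,0,150),hi=(90,70,255)):
    hsv=cv2.cvtColor(im,cv2.COLOR_BGR2HSV);m=cv2.inRange(hsv,lo,hi)
    u=proj(n,X);k=np.zeros_like(m);cv2.circle(k,tuple(int(a) for a in u),rad,255,-1);m&=k
    c,_=cv2.findContours(m,cv2.RETR_EXTERNAL,cv2.CHAIN_APPROX_NONE);c=max(c,key=cv2.contourArea)
    e=cv2.minEnclosingCircle(c);print(n,"pred",np.round(u,1),np.round(e[0],1),round(e[1],1),cv2.contourArea(c),"xy",np.round(ray(n,*e[0],X[2]),4))
E
python3 - <<'E'
from h import *
st();S=bot.capture("side");T=bot.capture("top");cv2.imwrite("t5.png",T);cv2.imwrite("s5.png",S)
ring("top",T,[.609,.0085,.152],20);ring("side",S,[.609,.0085,.152],45)
h=cv2.cvtColor(cv2.imread("t.png"),cv2.COLOR_BGR2HSV);print(h[262,386])
ring("top",cv2.imread("t.png"),[.358,-.303,.05],20,(15,150,100),(30,255,255))
s=cv2.imread("s.png");ring("side",s,[.358,-.303,.05],22,(15,150,100),(30,255,255));ring("side",S,[.358,-.303,.05],22,(15,150,100),(30,255,255))
plan(([.358,-.303,.020],rot(45)))
E
```

```text
33.62 [ 0.3577 -0.3038  0.188 ] [-0.9  0.9  1.2] 0.998 0.0 [-54.  23. 106.  -0.  52.  -9.]
top pred [284.7 176.6] [284. 176.] 20.0 1120.0 xy [0.6109 0.0104 0.152 ]
side pred [241.6 164.4] [241.2 175.8] 20.3 1079.5 xy [0.6011 0.0643 0.152 ]
[ 20 195 207]
top pred [386.7 262.8] [387.  262.5] 11.9 391.5 xy [ 0.3589 -0.3039  0.05  ]
side pred [319.9 138.5] [319.5 140. ] 9.0 169.5 xy [ 0.3589 -0.2931  0.05  ]
side pred [319.9 138.5] [319.5 140. ] 9.0 168.5 xy [ 0.3589 -0.2931  0.05  ]
[0.06, -0.1, 16.95] [-0.3, 0.2, 0.0]
```

apply_moves:
  steps:
    - [[0,0,5,0,0,0,1],[0,0,10,0,0,0,1],[0,0,14,0,0,0,1],[0,0,16.8,0,0,0,1],[0,0,16.8,0,0,0,1],[0,0,16.8,0,0,0,1],[0,0,16.8,0,0,0,-1],[0,0,16.8,0,0,0,-1],[0,0,16.8,0,0,0,-1],[0,0,16.8,0,0,0,-1],[0,0,10,0,0,0,-1],[0,0,4,0,0,0,-1],[0,0,-2,0,0,0,-1],[0,0,-7,0,0,0,-1],[0,0,-7,0,0,0,-1],[0,0,-7,0,0,0,-1]]

```text
time_s: 35.72
position: [0.3587, -0.3034, 0.2582]
tcp_rot: [[0.707, 0.707, -0.008], [0.707, -0.707, 0.003], [-0.003, -0.008, -1.0]]
force: [0.2, 0.5, -3.1]
opening: 0.751
grasp_force: 30.0
```

Run:
```python
from h import *
st();S=bot.capture("side");T=bot.capture("top")
cv2.imwrite("t6.png",T);cv2.imwrite("s6.png",S)
p=bot.read_state()["position"]
plan(([.609,.0085,.25],rot(45)),([.609,.0085,.174],rot(45)))
# hole of small roll in both views: wood/grey dark pixels inside
for n,im in(("top",T),("side",S)):
    m=cv2.inRange(cv2.cvtColor(im,cv2.COLOR_BGR2HSV),(0,0,0),(180,255,125))
    u=proj(n,[.609,.0085,.152]);k=np.zeros_like(m);cv2.circle(k,tuple(int(a) for a in u),11,255,-1);m&=k
    ys,xs=np.nonzero(m);print(n,len(xs),u,xs.mean() if len(xs) else 0,ys.mean() if len(xs) else 0,ray(n,xs.mean(),ys.mean(),.13) if len(xs) else 0)
```

```text
35.73 [ 0.3587 -0.3034  0.2582] [ 0.2  0.5 -3.1] 0.751 30.0 [-54.  17. 102.  -0.  62.  -9.]
[39.76, -4.31, 0.65] [-0.6, 0.2, 0.0]
[39.78, -4.23, 8.25] [-0.6, 0.2, 0.0]
top 99 [284.68327439 176.64383961] 284.2323232323232 174.53535353535352 [0.61919706 0.00835392 0.13      ]
side 4 [241.55942345 164.37655691] 235.5 164.5 [ 0.6336517 -0.0138293  0.13     ]
```

apply_moves:
  steps:
    - [[39.8,-4.3,0.6,-0.6,0.2,0,-1],[39.8,-4.3,0.6,-0.6,0.2,0,-1],[39.8,-4.3,0.6,-0.6,0.2,0,-1],[39.8,-4.3,0.6,-0.6,0.2,0,-1],[39.8,-4.3,0.6,-0.6,0.2,0,-1],[39.8,-4.3,0.6,-0.6,0.2,0,-1],[39.8,-4.3,0.6,-0.6,0.2,0,-1],[39.8,-4.3,0.6,-0.6,0.2,0,-1],[39.8,-4.3,0.6,-0.6,0.2,0,-1],[39.8,-4.3,4,-0.6,0.2,0,-1],[39.8,-4.2,7,-0.6,0.2,0,-1],[39.8,-4.2,8,-0.6,0.2,0,-1],[39.8,-4.2,8.3,-0.6,0.2,0,-1],[39.8,-4.2,8.4,-0.6,0.2,0,-1],[39.8,-4.2,8.4,-0.6,0.2,0,-1]]

```text
time_s: 37.7
position: [0.6114, 0.0066, 0.1752]
tcp_rot: [[0.707, 0.707, 0.006], [0.707, -0.707, -0.004], [0.001, 0.007, -1.0]]
force: [0.2, 0.3, -1.9]
opening: 0.75
grasp_force: 30.0
```

apply_moves:
  steps:
    - [[0,0,0.1,0,0,0,-1],[0,0,0.25,0,0,0,-1],[0,0,0.3,0,0,0,-1],[0,0,0.3,0,0,0,-1]]

```text
time_s: 38.2
position: [0.6114, 0.0067, 0.1742]
tcp_rot: [[0.707, 0.708, 0.007], [0.708, -0.707, -0.005], [0.001, 0.008, -1.0]]
force: [-2.1, 0.2, 10.5]
opening: 0.75
grasp_force: 30.0
```

The tin has met the roll at the expected height. I'll release and clear upward, then fit the bucket's hoop direction.

apply_moves:
  steps:
    - [[0,0,0,0,0,0,0.6],[0,0,0,0,0,0,0.8],[0,0,0,0,0,0,1],[0,0,0,0,0,0,1],[0,0,-5,0,0,0,1],[0,0,-10,0,0,0,1],[0,0,-13,0,0,0,0.2],[0,0,-13,0,0,0,0]]

```text
time_s: 39.2
position: [0.6118, 0.007, 0.304]
tcp_rot: [[0.707, 0.707, 0.01], [0.707, -0.707, -0.005], [0.004, 0.011, -1.0]]
force: [-0.4, 0.4, -0.0]
opening: 0.858
grasp_force: 0.0
```

Run:
```python
from h import *
st();T=cv2.imread("t.png");S=cv2.imread("s.png")
from scipy.optimize import minimize
def red(im):
    i=cv2.GaussianBlur(im,(0,0),.6).astype(float);return i[...,2]-1.0*i[...,1]-0.5*i[...,0]
D={"top":red(T),"side":red(S)}
a=np.linspace(.35,np.pi-.35,40)
def sc(q,v=0):
    x,y,th=q;t=0;o=[]
    X=np.c_[x+.028*np.cos(a)*np.cos(th),y+.028*np.cos(a)*np.sin(th),.054+.048*np.sin(a)]
    for n in D:
        uv=np.array([proj(n,p) for p in X],np.float32)
        o.append(cv2.remap(D[n].astype(np.float32),uv[:,:1],uv[:,1:],cv2.INTER_LINEAR).mean())
    return o if v else -sum(o)
best=sorted((sc((x,y,np.radians(t))),x,y,t) for t in range(0,180,5) for x in np.arange(.335,.353,.003) for y in np.arange(.304,.323,.003))
for b in best[:12]:print(np.round(b,3))
h=cv2.cvtColor(T,cv2.COLOR_BGR2HSV)
m=cv2.inRange(h,(0,150,60),(8,255,255))|cv2.inRange(h,(172,150,60),(180,255,255))
x0,y0=172,255;print("\n".join("".join("#" if v else "." for v in r) for r in m[y0:y0+26,x0:x0+26]))
```

```text
39.2 [0.6118 0.007  0.304 ] [-0.4  0.4 -0. ] 0.858 0.0 [-10.  25.  80.  -0.  75.  35.]Traceback (most recent call last):
  File "<stdin>", line 15, in <module>
  File "<stdin>", line 15, in <genexpr>
  File "<stdin>", line 12, in sc
  File "h.py", line 7, in proj
    m=bot.camera_model(n);K,R,t=(np.array(m[k]) for k in("intrinsics","R","t"))
ValueError: time passes only in moves, steps and waits
```

```bash
sed -i 's/bot\.camera_model(n)/CM(n)/' h.py; sed -i '2a import functools\nCM=functools.lru_cache(bot.camera_model)' h.py
python3 - <<'E'
from h import *
T=cv2.imread("t.png");S=cv2.imread("s.png")
def red(im):
    i=cv2.GaussianBlur(im,(0,0),.6).astype(float);return i[...,2]-1.0*i[...,1]-0.5*i[...,0]
D={"top":red(T),"side":red(S)}
a=np.linspace(.35,np.pi-.35,24)
def sc(q):
    x,y,th=q;o=0
    X=np.c_[x+.028*np.cos(a)*np.cos(th),y+.028*np.cos(a)*np.sin(th),.054+.048*np.sin(a)]
    for n in D:
        uv=np.array([proj(n,p) for p in X],np.float32)
        o+=cv2.remap(D[n].astype(np.float32),uv[:,:1].copy(),uv[:,1:].copy(),cv2.INTER_LINEAR).mean()
    return -o
best=sorted((sc((x,y,np.radians(t))),x,y,t) for t in range(0,180,6) for x in np.arange(.335,.353,.003) for y in np.arange(.304,.323,.003))
for b in best[:8]:print(np.round(b,3))
h=cv2.cvtColor(T,cv2.COLOR_BGR2HSV)
m=cv2.inRange(h,(0,150,60),(8,255,255))|cv2.inRange(h,(172,150,60),(180,255,255))
x0,y0=172,255;print("\n".join("".join("#" if v else "." for v in r) for r in m[y0:y0+26,x0:x0+26]))
E
```

```text
[-204.145    0.344    0.319  156.   ]
[-203.3      0.344    0.319  162.   ]
[-200.482    0.341    0.319  156.   ]
[-200.465    0.341    0.319  162.   ]
[-198.174    0.341    0.319  150.   ]
[-198.154    0.344    0.319  150.   ]
[-198.029    0.344    0.319  168.   ]
[-196.589    0.347    0.316  162.   ]
..........................
..........................
..........................
.........######...........
.......############.......
......##############......
.....####...##...####.....
....###.....##....####....
...###.....##......####...
...##.....###.......###...
..###....###........####..
..##.....##.........####..
..##....###..........###..
..##....##...........###..
..##....##...........##...
..##...###..........###...
..###..###..........###...
..###..##...........##....
...##..##..........###....
...######.........###.....
....######.......####.....
.....#####......####......
......#############.......
........#########.........
............##............
..........................
```

The hoop lies along about 159° with the bucket at (0.344, 0.316). I'll pinch about 14° skewed so the gripper body clears the cup on peg 2.

Run:
```python
from h import *
r=rot(173)
plan(([.344,.316,.24],r),([.344,.316,.094],r))
S=bot.capture("side")
ring("side",S,[.609,.0085,.202],16,(15,150,100),(30,255,255))
ring("side",S,[.344,.316,.05],30,(0,150,60),(8,255,255));ring("side",cv2.imread("s.png"),[.344,.316,.05],30,(0,150,60),(8,255,255))
```

```text
[2.91, -40.85, 5.96] [0.6, 0.6, -128.0]
[2.85, -41.01, 20.56] [0.6, 0.6, -128.0]
side pred [241.2 152.4] [240. 153.] 11.0 248.5 xy [0.6123 0.0119 0.202 ]
side pred [315.3 266.5] [314.5 269. ] 15.2 481.0 xy [0.3457 0.3255 0.05  ]
side pred [315.3 266.5] [314.5 269. ] 15.2 482.0 xy [0.3457 0.3255 0.05  ]
```

The tin stands on the stack at (0.612, 0.010), at the right height.

apply_moves:
  steps:
    - [[2.9,-40.9,6,0.6,0.6,-128,0],[2.9,-40.9,6,0.6,0.6,-128,0],[2.9,-40.9,6,0.6,0.6,-128,0],[2.9,-40.9,6,0.6,0.6,-128,0],[2.9,-40.9,6,0.6,0.6,-128,0],[2.9,-40.9,6,0.6,0.6,-128,0],[2.9,-40.9,6,0.6,0.6,-128,0],[2.9,-40.9,6,0.6,0.6,-128,0],[2.9,-40.9,6,0.6,0.6,-128,0],[2.9,-40.9,6,0.6,0.6,-128,0],[2.9,-40.9,6,0.6,0.6,-128,0],[2.9,-40.9,6,0.6,0.6,-128,0],[2.9,-40.9,6,0.6,0.6,-128,0],[2.9,-40.9,6,0.6,0.6,-128,0],[2.9,-40.9,6,0.6,0.6,-128,0],[2.9,-40.9,6,0.6,0.6,-128,0]]

```text
time_s: 41.25
position: [0.3415, 0.3166, 0.2387]
tcp_rot: [[-0.992, 0.122, -0.007], [0.122, 0.993, 0.001], [0.007, 0.0, -1.0]]
force: [0.4, 0.1, 0.0]
opening: 0.502
grasp_force: 0.0
```

Run:
```python
from h import *
st();plan(([.344,.316,.094],rot(173)))
```

```text
41.25 [0.3415 0.3166 0.2387] [0.4 0.1 0. ] 0.502 0.0 [ 29.  18. 104.   0.  59. -54.]
[-0.35, -0.03, 14.47] [0.0, -0.4, -0.0]
```

apply_moves:
  steps:
    - [[-0.3,0,5,0,-0.4,0,0],[-0.3,0,9,0,-0.4,0,0],[-0.3,0,12,0,-0.4,0,0],[-0.3,0,14.5,0,-0.4,0,0],[-0.3,0,14.5,0,-0.4,0,0],[-0.3,0,14.5,0,-0.4,0,-0.5],[-0.3,0,14.5,0,-0.4,0,-1],[-0.3,0,14.5,0,-0.4,0,-1],[-0.3,0,14.5,0,-0.4,0,-1],[-0.3,0,14.5,0,-0.4,0,-1],[-0.3,0,10,0,-0.4,0,-1],[-0.3,0,5,0,-0.4,0,-1],[-0.3,0,-1,0,-0.4,0,-1],[-0.3,0,-7,0,-0.4,0,-1],[-0.3,0,-9.2,0,-0.4,0,-1],[-0.3,0,-9.2,0,-0.4,0,-1],[-0.3,0,-9.2,0,-0.4,0,-1]]

```text
time_s: 43.38
position: [0.3441, 0.3155, 0.3291]
tcp_rot: [[-0.993, 0.121, -0.003], [0.122, 0.993, -0.001], [0.003, -0.002, -1.0]]
force: [-0.2, -0.6, -1.2]
opening: 0.078
grasp_force: 30.0
```

Run:
```python
from h import *
st();r=rot(173);plan(([.611,.009,.34],r),([.611,.009,.297],r))
S=bot.capture("side");T=bot.capture("top")
a=cv2.resize(S[130:290,190:350],(400,400),interpolation=cv2.INTER_CUBIC);b=cv2.resize(T[120:280,180:340],(400,400),interpolation=cv2.INTER_CUBIC)
cv2.imwrite("pics/f.png",np.hstack([a,b]))
```

```text
43.38 [0.3441 0.3155 0.3291] [-0.2 -0.6 -1.2] 0.078 30.0 [ 29.  11.  96.   0.  73. -54.]
[-30.21, -27.18, -1.12] [-0.1, -0.2, 0.0]
[-30.23, -27.18, 3.18] [-0.1, -0.2, 0.0]
```

View pics/f.png

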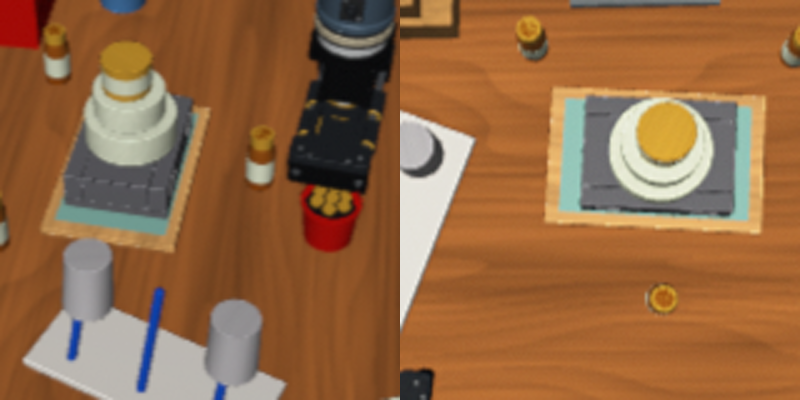

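The stack of case, rolls and tin is concentric in both views, the cups hang, and the bucket is held level. Placing it on the tin.

apply_moves:
  steps:
    - [[0,0,-1.5,0,0,0,-1],[-15,-13.5,-1.5,0,0,0,-1],[-15,-13.5,-1.5,0,0,0,-1],[-15,-13.5,-1.5,0,0,0,-1],[-22,-20,-1.5,0,0,0,-1],[-26,-23.5,-1.5,0,0,0,-1],[-30.2,-27.2,-1.2,0,0,0,-1],[-30.2,-27.2,-1.2,0,0,0,-1],[-30.2,-27.2,-1.2,0,0,0,-1],[-30.2,-27.2,-1.2,0,0,0,-1],[-30.2,-27.2,1.2,0,0,0,-1],[-30.2,-27.2,2.4,0,0,0,-1],[-30.2,-27.2,2.8,0,0,0,-1],[-30.2,-27.2,2.8,0,0,0,-1]]

```text
time_s: 45.22
position: [0.6118, 0.0099, 0.3029]
tcp_rot: [[-0.993, 0.121, 0.0], [0.121, 0.993, 0.0], [-0.0, 0.0, -1.0]]
force: [-0.4, -0.0, -1.2]
opening: 0.082
grasp_force: 30.0
```

apply_moves:
  steps:
    - [[0,0,0.2,0,0,0,-1],[0,0,0.4,0,0,0,-1],[0,0,0.5,0,0,0,-1],[0,0,0.6,0,0,0,-1],[0,0,0.6,0,0,0,-1]]

```text
time_s: 45.85
position: [0.6119, 0.0095, 0.2966]
tcp_rot: [[-0.993, 0.121, 0.0], [0.121, 0.993, 0.0], [0.0, 0.0, -1.0]]
force: [-0.1, -0.7, -0.3]
opening: 0.083
grasp_force: 30.0
```

apply_moves:
  steps:
    - [[0,0,0.1,0,0,0,-1],[0,0,0.15,0,0,0,-1],[0,0,0.15,0,0,0,-1]]

```text
time_s: 46.22
position: [0.6123, 0.0094, 0.2963]
tcp_rot: [[-0.993, 0.121, 0.002], [0.121, 0.993, 0.0], [-0.002, 0.0, -1.0]]
force: [-1.9, 0.8, 5.0]
opening: 0.083
grasp_force: 30.0
```

Contact. Opening gently, rising clear, then moving aside to check.

apply_moves:
  steps:
    - [[0,0,0,0,0,0,-0.7],[0,0,0,0,0,0,-0.4],[0,0,0,0,0,0,0],[0,0,0,0,0,0,0],[0,0,-3,0,0,0,0],[0,0,-7,0,0,0,0],[0,0,-11,0,0,0,0],[5,-10,-11,0,0,0,0],[12,-18,-11,0,0,0,0],[16,-24,-11,0,0,0,0],[16,-24,-11,0,0,0,0],[16,-24,-11,0,0,0,0]]

```text
time_s: 47.72
position: [0.4221, -0.2109, 0.4052]
tcp_rot: [[-0.992, 0.123, 0.0], [0.123, 0.992, -0.0], [-0.0, -0.0, -1.0]]
force: [0.2, 0.5, 0.4]
opening: 0.5
grasp_force: 0.0
```

Run:
```python
from h import *
st();S=bot.capture("side");T=bot.capture("top")
lo,hi=(0,150,60),(8,255,255)
ring("top",T,[.612,.0095,.254],20,lo,hi);ring("side",S,[.612,.0095,.254],24,lo,hi)
lo,hi=(15,150,100),(30,255,255)
# reds' expected side blob offset: compare with original bucket: pred(315.3,266.5)->(314.5,269)
def gray(n,im,X):
    u=proj(n,X);print(n,np.round(u,1),im[int(u[1]),int(u[0])])
for t in(0,2): gray("side",S,TIP[t]+.005*P)
for a in("side",):
    d=cv2.absdiff(S,cv2.imread("s6.png")).max(2);u=proj(a,[.435,.37,.12]);print("cup2 diff",d[int(u[1])-12:int(u[1])+12,int(u[0])-8:int(u[0])+8].mean())
    u=proj(a,[.61,.305,.12]);print("cup0 diff",d[int(u[1])-12:int(u[1])+12,int(u[0])-8:int(u[0])+8].mean())
    u=proj(a,[.61,.0085,.05]);print("case diff",d[int(u[1])-6:int(u[1])+20,int(u[0])-20:int(u[0])+20].mean())
```

```text
47.73 [ 0.4221 -0.2109  0.4052] [0.2 0.5 0.4] 0.5 0.0 [ -40.    8.   88.   -0.   84. -123.]
top pred [286.6 168.6] [286.4 168.6] 12.2 423.0 xy [0.612 0.01  0.254]
side pred [239.8 139.6] [239.  144.3] 13.3 224.0 xy [0.6106 0.0337 0.254 ]
side [225.2 231.3] [140 138 141]
side [285. 256.] [140 139 141]
cup2 diff 1.8151041666666667
cup0 diff 1.8307291666666667
case diff 1.6326923076923077
```

The bucket sits centred on the tin at (0.612, 0.010), the cups and case haven't moved, and the arm is clear. Handing in.

```bash
python3 -c "
from rig import bot
print(bot.hand_in())"
```

```text
the job is handed in; nothing more can be done
None
```

I handed the job in at about 48 s: both cups hang on the end pegs, and the case, large roll, small roll, tin and bucket are stacked in that order at the board's centre. My last measurements put the stack within about 5 mm of centre, but the hand-in returned no verdict.

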